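# Pack a polishing bar and close the carton

### The job

Lay (do not drop) the loose rust-red polishing bar in the open carton, flat on its floor beside the green bar already packed there. Then close the carton in this order: both end flaps first, next the plain long flap, and last the wide long flap with the yellow strip, each folded down flat and left shut. Leave the bottle, the tin and the tumbler standing where they are.

Things in the scene. Friction and masses are not known exactly. Their poses are not given: they have to be found in the camera images.
- carton: open carton fixed to the table at any yaw, violet outside, grey inside: 160 mm long (its x), 156 mm wide (its y), end walls 75 mm high, walls, floor and flaps 4 mm thick; origin at the centre of its underside, on the table; z up. Beside the green packed bar the free floor spans carton y -44 to +74 mm, x -76 to +76 mm
- packed_mid (a point): centre of the green bar already packed, fixed in the carton on its floor against the -y wall, at carton x 0, y -59 mm; 100 mm long (carton x), 30 mm wide, 36 mm high
- end_a (a joint): end flap at the carton's +x end, 144 mm wide, 62 mm from hinge to free edge; hinge line at carton x = +80 mm, 75 mm above the table, along carton y. Rad: 0 = shut flat (stop), 1.57 = upright, more = leaning out (limit 2.5); starts 1.65 to 2.15. Light friction hinge (0.025 N m), stays where left
- end_a_edge (a point): middle of the free edge of the +x end flap, mid-thickness, 62 mm from its hinge line
- end_b (a joint): end flap at the carton's -x end, 144 mm wide, 62 mm from hinge to free edge; hinge line at carton x = -80 mm, 75 mm above the table, along carton y. Rad: 0 = shut flat (stop), 1.57 = upright, more = leaning out (limit 2.5); starts 1.65 to 2.15. Light friction hinge (0.025 N m), stays where left
- end_b_edge (a point): middle of the free edge of the -x end flap, mid-thickness, 62 mm from its hinge line
- plain (a joint): plain long flap at the carton's -y side (no strip), 158 mm wide, 74 mm from hinge to free edge; hinge line at carton y = -78 mm, 79.5 mm above the table, along carton x. Rad: 0 = shut flat (stop), 1.57 = upright, more = leaning out (limit 2.5); starts 1.65 to 2.15. Light friction hinge (0.025 N m), stays where left
- plain_edge (a point): middle of the free edge of the plain long flap, mid-thickness, 74 mm from its hinge line
- wide (a joint): wide long flap at the carton's +y side, with a yellow strip along its free edge, 158 mm wide, 90 mm from hinge to free edge; shut, it overlaps the plain flap; hinge line at carton y = +78 mm, 84 mm above the table, along carton x. Rad: 0 = shut flat (stop), 1.57 = upright, more = leaning out (limit 2.5); starts 1.65 to 2.15. Light friction hinge (0.025 N m), stays where left
- wide_edge (a point): middle of the free edge of the wide long flap, mid-thickness, 90 mm from its hinge line
- bar_mid (a point): centre of the loose rust-red bar of polishing compound, 100 mm (its x) by 36 mm (its y) by 30 mm high (its z, up), 0.15 to 0.31 kg, lying flat on the table to the left or the right of the carton at any yaw
- bottle_mid (a point): clear plastic water bottle, 66 mm diameter, 200 mm tall; a bystander, loose and standing upright; the point is on its axis half-way up
- tin_mid (a point): green tin, 74 mm diameter, 100 mm tall; a bystander, loose and standing upright; the point is on its axis half-way up
- tumbler_mid (a point): dark steel tumbler, 72 mm diameter, 105 mm tall; a bystander, loose and standing upright; the point is on its axis half-way up
Not all that is in view belongs to the job. Of the things that look like the part that bears bar_mid, the smaller one is meant. What is shaped like the carton but pink is not meant.

How it is judged:
On the way, in this order (a step that is already met when the one before it is completed fails the run):
1. the red bar lies flat on the carton's floor, let go (x of bar_mid in the frame of carton between -0.076 and 0.076 m and y of bar_mid in the frame of carton between -0.044 and 0.074 m and z of bar_mid in the frame of carton below 0.028 m and contact force between the fingers and bar below 0.1 N and linear speed of bar below 0.05 m/s), for 0.2 s.
2. both end flaps are folded down flat (within 0.13 rad) (value of joint each of end_a, end_b below 0.13 rad), for 0.1 s.
3. the plain long flap is folded down flat (within 0.13 rad) (value of joint plain below 0.13 rad), for 0.1 s.
4. the wide long flap is folded down flat (within 0.13 rad) (value of joint wide below 0.13 rad), for 0.1 s.
At the end, for the whole second after the job is handed in: The red bar lies at rest flat on the carton's floor beside the green bar (its centre less than 28 mm above the carton's underside), all four flaps are shut within 0.13 rad, and bottle, tin and tumbler are within 30 mm of where they began (all of step 2 and x of bar_mid in the frame of carton between -0.076 and 0.076 m and y of bar_mid in the frame of carton between -0.044 and 0.074 m and z of bar_mid in the frame of carton below 0.028 m and value of joint each of plain, wide below 0.13 rad and linear speed of bar below 0.05 m/s and distance of each of bottle_mid, tin_mid, tumbler_mid from where it was at the start of the episode below 0.03 m); the robot touches nothing.
It fails at once if the bottle is moved more than 30 mm or tipped over (distance of bottle_mid from where it was at the start of the episode above 0.03 m or angle between bottle_mid's own z axis and vertical above 0.5 rad).
It fails at once if the tin is moved more than 30 mm or tipped over (distance of tin_mid from where it was at the start of the episode above 0.03 m or angle between tin_mid's own z axis and vertical above 0.5 rad).
It fails at once if the tumbler is moved more than 30 mm or tipped over (distance of tumbler_mid from where it was at the start of the episode above 0.03 m or angle between tumbler_mid's own z axis and vertical above 0.5 rad).
It fails at once if the bar is dropped into the carton (faster than 0.6 m/s inside it) (x of bar_mid in the frame of carton between -0.076 and 0.076 m and y of bar_mid in the frame of carton between -0.044 and 0.074 m and z of bar_mid in the frame of carton below 0.06 m and linear speed of bar above 0.6 m/s).
It also fails if it takes over 72 s, if anything falls off the work surface, if the arm or the gripper's body presses on something with over 40 N, if the wrist force passes 120 N, or if a joint passes its speed limit or range.

### The arm

A 6-joint arm with a two-finger parallel gripper is mounted at the origin on the work surface. World frame = base frame: x ahead of the robot, y to its left, z up, the work surface at z = 0. Lengths are in m, angles in rad, forces in N, time in s.
With the tool pointing down it reaches from about 0.25 to 0.725 m from the base axis. Payload 4 kg.
Tool frame: the origin (TCP) lies on the centre line of the jaws, within the pads' length; the fingertips stand 8 mm ahead of it and the grasp point (between the pads) lies 11 mm behind it (manip.tips_ahead is the distance from the TCP to the fingertips, in m); z points along the fingers, y is the line along which they close (so a half turn about z gives the same grasp; the last joint's range is limited). The gripper opens to 85 mm and grips with 20 to 120 N. Pads are 22 mm wide; open, the fingers measure 114 mm over their backs; the gripper's body (76 mm by 85 mm) begins 54 mm behind the grasp point. The pads swing forward as they close: fully open they stand 13 mm farther back than shut.
Start: joints at [1.117, 0.241, 0.005, 1.335, 0, 1.571], TCP at [0.219, 0.449, 0.239] pointing down, gripper open.
Joint ranges: [-2.72, 2.72], [-1.05, 1.87], [-1.09, 1.28], [-1.99, 2.15], [-1.42, 1.44], [-3.14, 3.14]. Speed limits (rad/s): [2.79, 2.79, 3.14, 3.14, 3.14, 3.14].

### API

Orientations are given as a unit quaternion [x, y, z, w].
In Python, from plant import monitor, grab_frame, get_calibration, manip, cut_out gives the robot as it stands.
- The arm moves only by the tool step_arm, never from a script. Its argument "motion" is a list that holds one entry, the list of rows, each a list of 7 numbers: the shift along the world's x, y, z as a fraction of full scale, then the turn, a rotation vector about the world's x, y, z as a fraction of full scale, then the finger opening in mm, from 0 to 85.4. A call has 1 to 20 rows; each row shifts and turns the commanded pose from where the row before left it; what a row does not reach is not made up. Full scale, the value 1, is 250 mm for a shift and 30 degrees for a turn. A row lasts 1/8 s, in which the tool goes at most 62.5 mm and 10.7 degrees, less where a joint would pass 70% of its speed; a pose out of reach is approached as far as the arm can. A call with a number of a shift or a turn outside -1 to 1 is refused whole. A call with a gripper value outside its range is refused whole. The fingers move at their own pace and stop on an object; "force" is the grip in N (left out, the last holds). Time passes only in rows, so rows that do not move let the fingers close. It gives the time, the measured TCP pose, the force, the opening and the grip force at its end, in the units of the state.
- monitor.get_state(): the state, without advancing time (a new reading comes with each control period).
- grab_frame(name): name is "side" or "top"; returns the picture (420x560x3 uint8, red, green, blue); there is no depth.
- get_calibration(name): a dict with "intrinsics" (3x3 intrinsics, pixels), "D" ([k1, k2, p1, p2, k3] as OpenCV has them; the pictures are not rectified), "eye" and "rotation" of the camera in the world. Camera axes: x right, y up, looking along -z (the intrinsics and any distortion apply to the point x, -y, -z); pixel columns grow to the right and rows downward; lengths in m; the calibration is good to about 2 mm. A picture is of the moment at which its call begins. get_calibration takes no time and is no camera call.
- manip.hand_in(): hands the job in; it is judged then, once.
Trained networks look in the newest picture that a camera, given by its name, has taken for a name from the list of things; names that differ only in an ending like _2 or _b are one class to them, and where a whole thing is asked for, a point or a joint stands for the part that bears it (a point fixed in the world has none). Each returns a list of dicts, best first, with "confidence" (0 to 1); they miss things now and then, are a little off and sometimes report something else, mostly with a low value. They report only what shows in the picture. A call takes as long as a camera call. They do not tell look-alikes from the thing itself.
- cut_out(camera, query): "mask" (420x560 bool, what is visible of it) and "at" ([column, row] in pixels, amid what is visible of it).
The state is a dict: "clock": time; "qpos": joint angles; "joint_velocities": joint speeds; "joint_torque": joint torques, N m; "ee_pos": TCP position; "tcp_rot": TCP orientation; "wrist_force": force on the tool from outside, world axes, zero at the start; "wrist_torque": the same for the moment, N m; "gripper_width": finger opening in m; "finger_force": force on a finger pad.
Only numpy, scipy, OpenCV 4.12 (cv2) and the standard library are available. Lean on these libraries where they do the work, as an engineer would, in place of code of your own. Each camera call takes 0.05 s, during which the arm holds its last target. There are 200 camera calls.

## Working session

There is one attempt and no reset: what is moved stays moved. The work goes in short steps, Python scripts to look and compute and a tool call to move; the robot and the scene stay as the last step left them, time stands still between calls to the robot, and variables do not carry over. Pictures are saved under pics/ and viewed, at most 10 in all, crops included, and the job is handed in when it is done.

Besides the shell and the picture viewer there is one more tool, called in YAML: its name, and indented under it one key for each argument. step_arm: Moves the arm, as the interface text tells. Its arguments: {"type":"object","properties":{"motion":{"type":"array"},"force":{"type":"number"}},"required":["motion"]}

```bash
mkdir -p pics; ls; python3 - <<'E'
from plant import monitor, grab_frame, get_calibration, manip, cut_out
import cv2, numpy as np
for n in ("side","top"):
    im=grab_frame(n); cv2.imwrite(f"pics/{n}0.png",im[:,:,::-1])
    c=get_calibration(n); print(n,{k:np.round(np.array(v),4).tolist() for k,v in c.items()})
    for q in ("carton","bar_mid","packed_mid","bottle_mid","tin_mid","tumbler_mid","end_a","wide","plain"):
        print(q,[(np.round(d["at"]).tolist(),round(float(d["confidence"]),2),int(d["mask"].sum())) for d in cut_out(n,q)])
print(monitor.get_state())
print(manip.tips_ahead)
E
```

```text
pics
side {'intrinsics': [[444.5435, 0.0, 286.4249], [0.0, 444.5435, 205.5065], [0.0, 0.0, 1.0]], 'D': [-0.1353, 0.0, 0.0, 0.0, 0.0], 'eye': [0.2223, -0.6421, 0.8499], 'rotation': [0.3447, -0.0535, -0.1651, 0.9225]}
carton [([340.0, 194.0], 0.91, 8502)]
bar_mid [([246.0, 173.0], 0.72, 1276), ([248.0, 139.0], 0.7, 507)]
packed_mid [([205.0, 371.0], 0.9, 8842), ([342.0, 195.0], 0.66, 8679), ([334.0, 297.0], 0.18, 1487)]
bottle_mid [([339.0, 117.0], 0.77, 1211)]
tin_mid [([441.0, 251.0], 0.72, 1593)]
tumbler_mid [([332.0, 297.0], 0.88, 1549)]
end_a [([354.0, 216.0], 0.85, 929), ([321.0, 164.0], 0.69, 1332)]
wide [([376.0, 175.0], 0.93, 1923), ([221.0, 364.0], 0.64, 4216), ([341.0, 194.0], 0.5, 8603)]
plain [([181.0, 364.0], 0.87, 2972), ([298.0, 204.0], 0.66, 503)]
top {'intrinsics': [[392.3518, 0.0, 282.756], [0.0, 392.3518, 204.3121], [0.0, 0.0, 1.0]], 'D': [0.01, 0.0, 0.0, 0.0, 0.0], 'eye': [0.3428, -0.0079, 1.0329], 'rotation': [0.0377, -0.037, -0.7028, 0.7095]}
carton [([291.0, 153.0], 0.89, 8050), ([404.0, 319.0], 0.62, 5200)]
bar_mid [([210.0, 226.0], 0.92, 1227), ([156.0, 209.0]
[... 505 characters left out ...]
, 'qpos': array([1.11703310e+00, 2.40550164e-01, 5.01877235e-03, 1.33517683e+00,
       1.01361554e-05, 1.57079610e+00]), 'joint_velocities': array([ 0.00125618,  0.00017706,  0.00017512, -0.0002542 , -0.00064022,
        0.00049037]), 'joint_torque': array([ 8.95857429e-04, -3.72217834e+01,  2.52695364e+01,  1.27518761e-03,
       -7.58623901e-05,  2.55294836e-06]), 'ee_pos': array([0.21918063, 0.44941923, 0.23933856]), 'tcp_rot': array([2.24940043e-01, 9.74372606e-01, 4.40645301e-05, 4.97120870e-06]), 'wrist_force': array([-0.24523269,  0.57342267, -0.44960413]), 'wrist_torque': array([-0.02804361,  0.01722689, -0.03695809]), 'finger_force': 0.0, 'gripper_width': 0.08589567531194965}
0.008
```

View pics/side0.png

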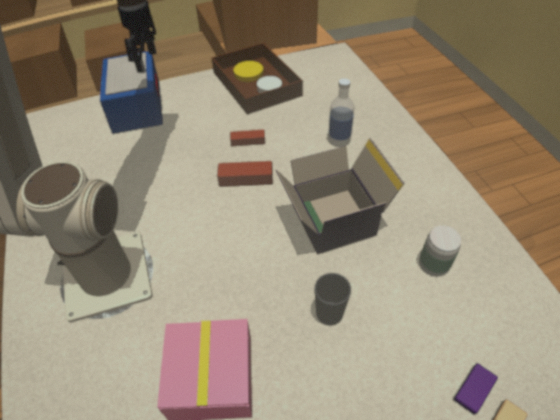

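View pics/top0.png

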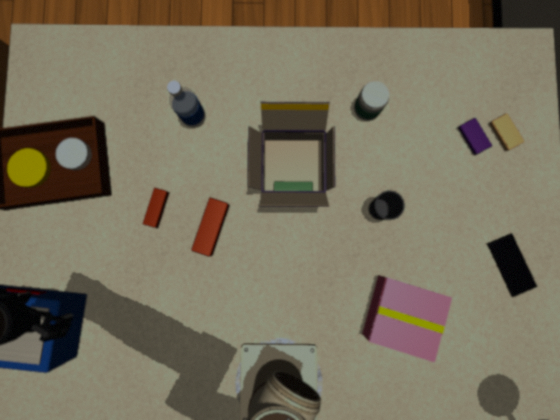

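Top view: two red bars, the large one at (210,226) and the small one at (155,208), and the small one is meant. The carton is at (292,162), with its wide yellow-strip flap on the far side and the plain flap near the robot. The pink box at (410,318) is a decoy.

```bash
cat > h.py <<'E'
from plant import monitor, grab_frame, get_calibration, manip, cut_out
import cv2, numpy as np
from scipy.spatial.transform import Rotation as R
from scipy.optimize import minimize
F=np.diag([1.,-1,-1])
def cam(n):
    c=get_calibration(n); r=np.array(c["rotation"],float)
    r=R.from_quat(r).as_matrix() if r.size==4 else r
    return np.array(c["intrinsics"]),np.array(c["D"],float),np.array(c["eye"]),r@F
CAM={n:cam(n) for n in("side","top")}
def proj(n,P):
    K,D,e,r=CAM[n]; return cv2.projectPoints(((np.atleast_2d(P)-e)@r).reshape(-1,1,3),np.zeros(3),np.zeros(3),K,D)[0].reshape(-1,2)
def unproj(n,px,z):
    K,D,e,r=CAM[n]; u=cv2.undistortPoints(np.array(px,float).reshape(-1,1,2),K,D).reshape(-1,2)
    d=np.c_[u,np.ones(len(u))]@r.T; return e+d*((z-e[2])/d[:,2])[:,None]
def flaps(a):  # carton frame quads for end_a,end_b,plain,wide
    q=[]
    for (ax,s,h,z,L,w),t in zip(((0,1,.08,.075,.062,.072),(0,-1,.08,.075,.062,.072),(1,-1,.078,.0795,.074,.079),(1,1,.078,.084,.09,.079)),a):
        pts=[]
        for l,v in((0,-w),(0,w),(L,w),(L,-w)):
            p=np.zeros(3);p[ax]=s*(h-l*np.cos(t));p[1-ax]=v;p[2]=z+l*np.sin(t);pts.append(p)
        q.append(np.array(pts))
    return q
BOX=np.array([[x,y,z] for x in(-.08,.08) for y in(-.078,.078) for z in(0,.077)])
def toW(p,P): c,s=np.cos(p[2]),np.sin(p[2]); return np.array(P)@np.array([[c,s,0],[-s,c,0],[0,0,1]])+[p[0],p[1],0]
def sil(n,p):
    m=np.zeros((420,560),np.uint8)
    b=cv2.convexHull(proj(n,toW(p,BOX)).astype(np.float32))
    ms=[]
    for q in [b.reshape(-1,2)]+[proj(n,toW(p,f)) for f in flaps(p[3:])]:
        k=np.zeros_like(m);cv2.fillPoly(k,[np.round(q*16).astype(np.int32)],1,shift=4);ms.append(k>0)
    return ms
E
cat > fit.py <<'E'
from h import *
import sys
obs={};w={}
for n in("side","top"):
    im=grab_frame(n)
    obs[n]=cut_out(n,"carton")[0]["mask"]; W=cut_out(n,"wide"); w[n]=W[0]["mask"]
    hsv=cv2.cvtColor(im,cv2.COLOR_RGB2HSV)
    red=cv2.inRange(hsv,(0,140,60),(9,255,255))|cv2.inRange(hsv,(172,140,60),(180,255,255))
    k,l,st,c=cv2.connectedComponentsWithStats(red)
    for i in range(1,k):
        if st[i,4]>150:
            m=(l==i).astype(np.uint8);cn=max(cv2.findContours(m,0,1)[0],key=cv2.contourArea).reshape(-1,2)
            g=unproj(n,cn,.03)[:,:2].astype(np.float32);print(n,"red",c[i].round(),st[i,4],cv2.minAreaRect(g))
    for t,h in(("bottle_mid",.1),("tin_mid",.05),("tumbler_mid",.05)):
        d=cut_out(n,t); print(n,t,[unproj(n,x["at"],h)[0,:2].round(3) for x in d])
def cost(p):
    s=0
    for n in obs:
        ms=sil(n,p);a=np.any(ms,0);s+=1-(a&obs[n]).sum()/(a|obs[n]).sum()
        s+=.5*(1-(ms[4]&w[n]).sum()/(ms[4]|w[n]).sum())
    return s
c0=unproj("top",[[292,165]],.07)[0]
best=None
for yw in(-1.65,-1.5):
    x0=np.array([c0[0],c0[1],yw,1.9,1.9,1.9,1.9]);
    for _ in range(3):
        sx=np.vstack([x0]+[x0+d for d in np.diag([.015,.015,.06,.15,.15,.15,.15])])
        r=minimize(cost,x0,method="Nelder-Mead",options=dict(initial_simplex=sx,maxfev=500,xatol=1e-4,fatol=1e-4));x0=r.x
    print(r.fun,r.x.round(3))
    if best is None or r.fun<best.fun:best=r
np.save("carton.npy",best.x)
o=[]
for n,(u,v,s) in dict(side=(250,80,180),top=(130,60,220)).items():
    im=grab_frame(n)[:,:,::-1].copy();im=cv2.resize(im,None,fx=4,fy=4,interpolation=cv2.INTER_CUBIC)
    for f in flaps(best.x[3:])+[BOX[[1,3,7,5]],np.array([[-.05,-.074,.04],[.05,-.074,.04],[.05,-.044,.04],[-.05,-.044,.04]])]:
        cv2.polylines(im,[np.round(proj(n,toW(best.x,f))*4+2).astype(np.int32)],True,(0,255,0),1)
    o.append(cv2.resize(im[v*4:(v+s)*4,u*4:(u+s)*4],(400,400)))
cv2.imwrite("pics/fit.png",np.hstack(o))
E
python3 fit.py
```

```text
side red [247. 134.] 155 ((0.4388464689254761, 0.31818532943725586), (0.02512618713080883, 0.08625982701778412), 75.45948028564453)
side red [246. 169.] 496 ((0.39414504170417786, 0.18823903799057007), (0.04137495905160904, 0.13382241129875183), 69.0290298461914)
side bottle_mid [array([0.673, 0.215]), array([0.547, 0.074])]
side tin_mid [array([ 0.721, -0.228])]
side tumbler_mid [array([ 0.45 , -0.254])]
top red [155. 207.] 501 ((0.4390326738357544, 0.3224208950996399), (0.03430337831377983, 0.0961320698261261), 74.57842254638672)
top red [209. 227.] 1103 ((0.3910083472728729, 0.17988070845603943), (0.05086987838149071, 0.1413814276456833), 72.43151092529297)
top bottle_mid [array([0.68 , 0.223])]
top tin_mid [array([ 0.722, -0.233])]
top tumbler_mid [array([ 0.442, -0.268]), array([ 0.573, -0.023])]
0.5373858962097001 [ 0.553 -0.032 -1.564  1.787  2.06   2.154  2.022]
0.5483701409513668 [ 0.552 -0.032 -1.569  1.771  2.07   2.142  2.04 ]
```

View pics/fit.png

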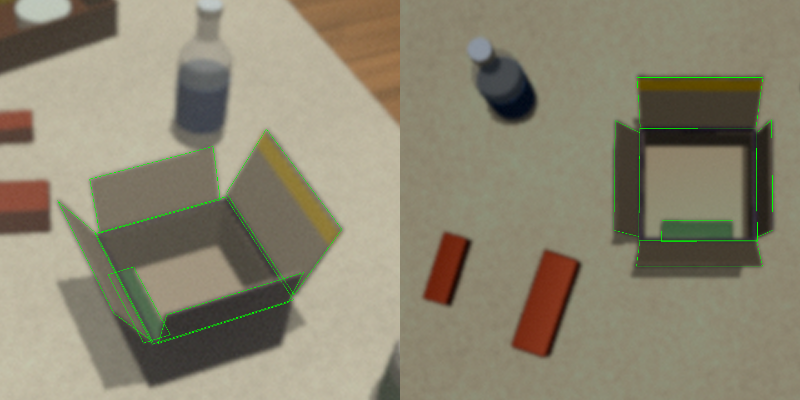

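The overlay fits the carton, flaps and green bar closely. The small bar measures 34×96 mm (spec 36×100) at (0.439, 0.321), with its long axis at −15°. The larger one measures 51×141 mm, so I reject it. Going above the small bar.

step_arm:
  motion:
    - [[0.22, -0.128, 0, 0, 0, 0.088, 85], [0.22, -0.128, 0, 0, 0, 0.088, 85], [0.22, -0.128, 0, 0, 0, 0.088, 85], [0.22, -0.128, 0, 0, 0, 0.088, 85], [0, 0, -0.24, 0, 0, 0, 70], [0, 0, -0.24, 0, 0, 0, 70], [0, 0, 0, 0, 0, 0, 70]]
  force: 40

```text
clock: 2.58
ee_pos: [0.4317, 0.3206, 0.1146]
tcp_rot: [0.135, 0.991, -0.004, -0.004]
wrist_force: [-0.1, 0.0, -0.1]
gripper_width: 0.07
finger_force: 0.0
```

```bash
python3 - <<'E'
from h import *
s=monitor.get_state();print(s["clock"],s["ee_pos"],s["qpos"].round(2),s["gripper_width"]);y=R.from_quat(s["tcp_rot"]).as_matrix();print(y.round(3))
o=[]
for n,(u,v) in dict(side=(190,80),top=(95,140)).items():
    im=grab_frame(n)[:,:,::-1].copy(); o.append(cv2.resize(im[v:v+130,u:u+130],(400,400),interpolation=cv2.INTER_CUBIC))
cv2.imwrite("pics/a1.png",np.hstack(o))
E
```

```text
2.575 [0.43170419 0.3205959  0.11458714] [ 0.64  0.41 -0.1   1.08  0.    0.91] 0.069962066306053
[[-0.964  0.267 -0.01 ]
 [ 0.267  0.964 -0.007]
 [ 0.008 -0.01  -1.   ]]
```

View pics/a1.png

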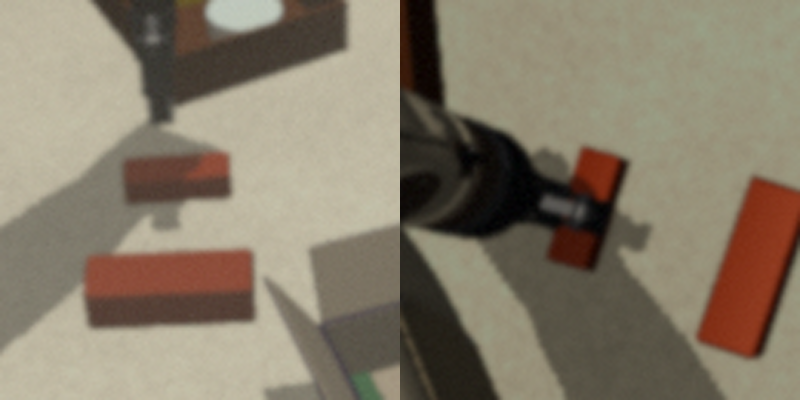

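The gripper is above the small bar, with the jaws across its width. Next: descend and grip.

step_arm:
  motion:
    - [[0.028, 0.002, -0.1, 0, 0, 0, 70], [0, 0, -0.15, 0, 0, 0, 70], [0, 0, -0.1, 0, 0, 0, 70], [0, 0, -0.05, 0, 0, 0, 70], [0, 0, 0, 0, 0, 0, 70], [0, 0, 0, 0, 0, 0, 25], [0, 0, 0, 0, 0, 0, 25], [0, 0, 0, 0, 0, 0, 25], [0, 0, 0, 0, 0, 0, 25], [0, 0, 0, 0, 0, 0, 25], [0, 0, 0, 0, 0, 0, 25]]
  force: 50

```text
clock: 4.05
ee_pos: [0.4433, 0.3249, 0.021]
tcp_rot: [0.134, 0.991, 0.001, 0.001]
wrist_force: [-1.1, -0.5, 6.0]
gripper_width: 0.0345
finger_force: 52.4
```

step_arm:
  motion:
    - [[0, 0, 0.1, 0, 0, 0, 25], [0, 0, 0.22, 0, 0, 0, 25], [0, 0, 0.22, 0, 0, 0, 25], [0, 0, 0.22, 0, 0, 0, 25], [0.064, -0.1785, 0, 0, 0, -0.309, 25], [0.064, -0.1785, 0, 0, 0, -0.309, 25], [0.064, -0.1785, 0, 0, 0, -0.309, 25], [0.064, -0.1785, 0, 0, 0, -0.309, 25], [0.064, -0.1785, 0, 0, 0, -0.309, 25], [0.064, -0.1785, 0, 0, 0, -0.309, 25], [0.064, -0.1785, 0, 0, 0, -0.309, 25], [0.064, -0.1785, 0, 0, 0, -0.309, 25], [0, 0, 0, 0, 0, 0, 25], [0, 0, 0, 0, 0, 0, 25], [0, 0, 0, 0, 0, 0, 25], [0, 0, 0, 0, 0, 0, 25]]

```text
clock: 6.05
ee_pos: [0.57, -0.0317, 0.2094]
tcp_rot: [0.704, 0.71, 0.0, -0.0]
wrist_force: [-1.0, 0.6, -1.9]
gripper_width: 0.0353
finger_force: 51.4
```

```bash
python3 - <<'E'
from h import *
s=monitor.get_state();print(s["clock"],s["ee_pos"],s["qpos"].round(2),s["gripper_width"],s["finger_force"],s["wrist_force"]);y=R.from_quat(s["tcp_rot"]).as_matrix();print(y.round(3))
o=[]
for n,(u,v) in dict(side=(260,70),top=(210,70)).items():
    im=grab_frame(n)[:,:,::-1].copy(); o.append(cv2.resize(im[v:v+170,u:u+170],(400,400),interpolation=cv2.INTER_CUBIC))
cv2.imwrite("pics/a2.png",np.hstack(o))
E
```

```text
6.05 [ 0.5699882  -0.0316579   0.20940492] [-0.06  0.4   0.14  1.32  0.    1.51] 0.035270815935859234 51.43217325210571 [-0.95925239  0.64881551 -1.89366465]
[[-0.009  1.    -0.   ]
 [ 1.     0.009  0.   ]
 [ 0.    -0.    -1.   ]]
```

View pics/a2.png

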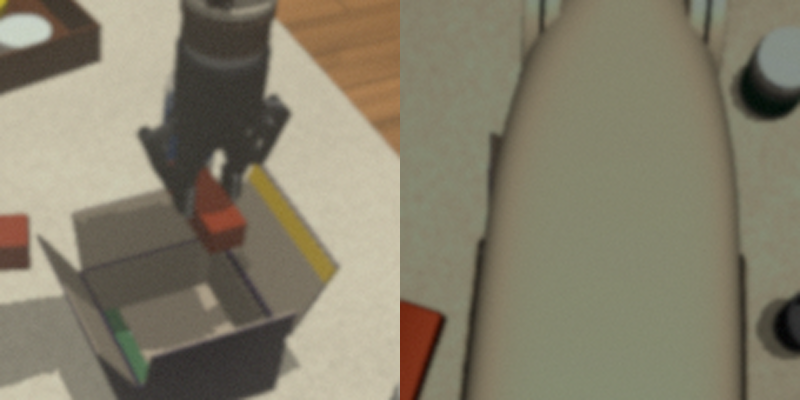

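Bar is held and centred over the carton. Lowering it.

step_arm:
  motion:
    - [[0, 0, -0.1, 0, 0, 0, 25], [0, 0, -0.15, 0, 0, 0, 25], [0, 0, -0.15, 0, 0, 0, 25], [0, 0, -0.15, 0, 0, 0, 25], [0, 0, -0.1, 0, 0, 0, 25], [0, 0, -0.05, 0, 0, 0, 25], [0, 0, -0.02, 0, 0, 0, 25], [0, 0, -0.013, 0, 0, 0, 25], [0, 0, 0, 0, 0, 0, 25], [0, 0, 0, 0, 0, 0, 25]]

```text
clock: 7.4
ee_pos: [0.5709, -0.0329, 0.0269]
tcp_rot: [0.705, 0.71, 0.001, 0.001]
wrist_force: [1.0, -0.4, -2.2]
gripper_width: 0.0349
finger_force: 51.4
```

step_arm:
  motion:
    - [[0, 0, -0.008, 0, 0, 0, 25], [0, 0, 0, 0, 0, 0, 25], [0, 0, 0, 0, 0, 0, 25]]

```text
clock: 7.78
ee_pos: [0.5706, -0.0329, 0.025]
tcp_rot: [0.705, 0.71, 0.0, 0.0]
wrist_force: [-2.2, 1.0, 5.4]
gripper_width: 0.0345
finger_force: 52.3
```

Contact with the floor at +5.4 N. Releasing gently, then retreating.

step_arm:
  motion:
    - [[0, 0, 0, 0, 0, 0, 42], [0, 0, 0, 0, 0, 0, 50], [0, 0, 0, 0, 0, 0, 55], [0, 0, 0, 0, 0, 0, 55], [0, 0, 0, 0, 0, 0, 55], [0, 0, 0, 0, 0, 0, 55], [0, 0, 0.1, 0, 0, 0, 55], [0, 0, 0.2, 0, 0, 0, 55], [0, 0, 0.2, 0, 0, 0, 55], [0, 0, 0.2, 0, 0, 0, 55], [0, 0, 0.1, 0, 0, 0, 0], [0, 0, 0, 0, 0, 0, 0]]
  force: 20

```text
clock: 9.28
ee_pos: [0.5721, -0.0329, 0.2268]
tcp_rot: [0.705, 0.71, 0.002, 0.002]
wrist_force: [-0.1, -0.1, -0.4]
gripper_width: 0.0194
finger_force: 0.0
```

```bash
python3 - <<'E'
from h import *
s=monitor.get_state();print(s["clock"],s["ee_pos"],s["gripper_width"],s["finger_force"])
p=np.load("carton.npy")
o=[]
for n,(u,v) in dict(side=(260,110),top=(210,70)).items():
    im=grab_frame(n)[:,:,::-1].copy(); o.append(cv2.resize(im[v:v+150,u:u+150],(400,400),interpolation=cv2.INTER_CUBIC))
cv2.imwrite("pics/a3.png",np.hstack(o))
for nm,f in zip(("end_a","end_b","plain","wide"),flaps(p[3:])): print(nm,toW(p,f).round(3).tolist())
E
```

```text
9.275 [ 0.5721392  -0.03294648  0.22676071] 0.01940038837926201 0.0
end_a [[0.482, -0.112, 0.075], [0.626, -0.111, 0.075], [0.626, -0.125, 0.136], [0.482, -0.126, 0.136]]
end_b [[0.481, 0.048, 0.075], [0.625, 0.049, 0.075], [0.624, 0.078, 0.13], [0.48, 0.077, 0.13]]
plain [[0.475, 0.047, 0.08], [0.476, -0.111, 0.08], [0.435, -0.112, 0.141], [0.434, 0.046, 0.141]]
wide [[0.631, 0.048, 0.084], [0.632, -0.11, 0.084], [0.671, -0.11, 0.165], [0.67, 0.048, 0.165]]
```

View pics/a3.png

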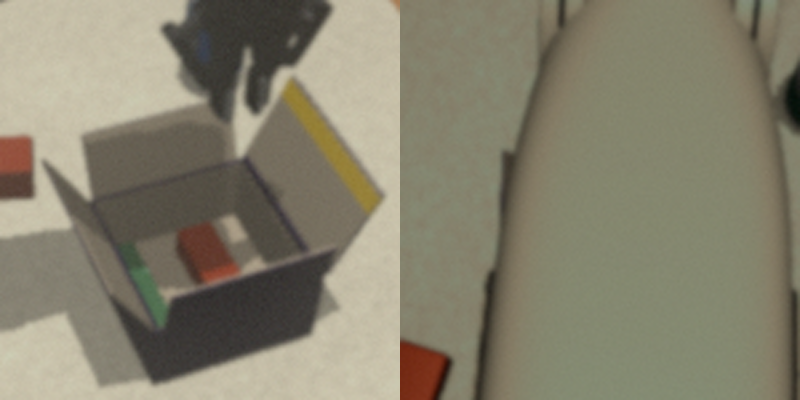

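The bar lies flat in the carton. Now I'll fold end_a (right side, −y) with closed fingers.

step_arm:
  motion:
    - [[-0.072, -0.177, 0, 0, 0, 0, 0], [0, -0.177, 0, 0, 0, 0, 0], [0, -0.178, 0, 0, 0, 0, 0], [0, 0, -0.2, 0, 0, 0, 0], [0, 0, -0.2, 0, 0, 0, 0], [0, 0, 0, 0, 0, 0, 0], [0, 0.084, 0, 0, 0, 0, 0], [0, 0.084, 0, 0, 0, 0, 0], [0, 0.08, -0.008, 0, 0, 0, 0], [0, 0.06, -0.032, 0, 0, 0, 0], [0, 0.04, -0.048, 0, 0, 0, 0], [0, 0.02, -0.04, 0, 0, 0, 0], [0, 0, -0.024, 0, 0, 0, 0], [0, 0, 0, 0, 0, 0, 0], [0, 0, 0, 0, 0, 0, 0]]

```text
clock: 11.25
ee_pos: [0.5516, -0.0729, 0.0869]
tcp_rot: [0.705, 0.71, 0.001, -0.001]
wrist_force: [-3.9, 4.1, 10.2]
gripper_width: -0.0
finger_force: 5.1
```

```bash
python3 - <<'E'
from h import *
s=monitor.get_state();print(s["clock"],s["ee_pos"],s["qpos"].round(2))
o=[]
for n,(u,v) in dict(side=(260,110),top=(210,70)).items():
    im=grab_frame(n)[:,:,::-1].copy(); o.append(cv2.resize(im[v:v+150,u:u+150],(400,400),interpolation=cv2.INTER_CUBIC))
cv2.imwrite("pics/a4.png",np.hstack(o))
E
```

```text
11.25 [ 0.55162758 -0.07286297  0.0869114 ] [-0.13  0.46 -0.09  1.02  0.    1.43]
```

View pics/a4.png

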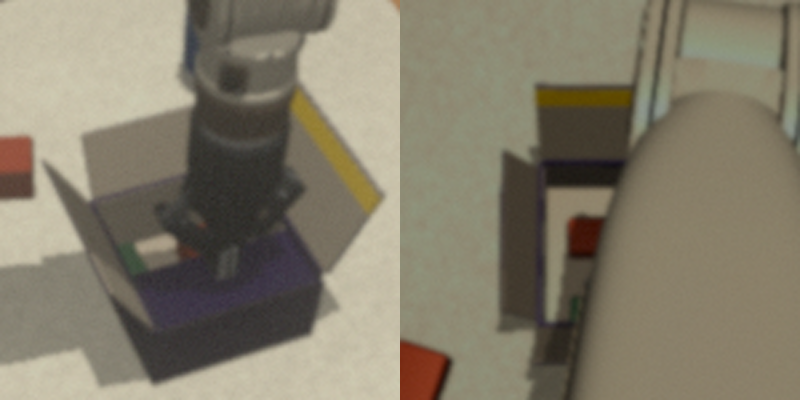

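end_a is shut, with 10 N on its stop. Now end_b on the +y side.

step_arm:
  motion:
    - [[0, 0, 0.2, 0, 0, 0, 0], [0, 0, 0.2, 0, 0, 0, 0], [0, 0, 0.2, 0, 0, 0, 0], [0, 0.198, 0, 0, 0, 0, 0], [0, 0.198, 0, 0, 0, 0, 0], [0, 0.198, 0, 0, 0, 0, 0], [0, 0.198, 0, 0, 0, 0, 0], [0, 0, -0.234, 0, 0, 0, 0], [0, 0, -0.234, 0, 0, 0, 0], [0, 0, 0, 0, 0, 0, 0], [0, -0.087, 0, 0, 0, 0, 0], [0, -0.087, 0, 0, 0, 0, 0], [0, -0.088, 0, 0, 0, 0, 0], [0, -0.08, 0.004, 0, 0, 0, 0], [0, -0.06, -0.024, 0, 0, 0, 0], [0, -0.04, -0.048, 0, 0, 0, 0], [0, -0.02, -0.04, 0, 0, 0, 0], [0, 0, -0.024, 0, 0, 0, 0], [0, 0, 0, 0, 0, 0, 0], [0, 0, 0, 0, 0, 0, 0]]

```text
clock: 13.85
ee_pos: [0.5516, 0.0079, 0.0869]
tcp_rot: [0.705, 0.71, -0.001, 0.001]
wrist_force: [-3.9, -2.9, 10.1]
gripper_width: -0.0004
finger_force: 5.2
```

end_b is shut, at the same contact height and force. Now the plain flap on the robot side.

step_arm:
  motion:
    - [[0, 0, 0.2, 0, 0, 0, 0], [0, 0, 0.2, 0, 0, 0, 0], [0, 0, 0.2, 0, 0, 0, 0], [-0.223, -0.053, 0, 0, 0, 0, 0], [-0.223, -0.053, 0, 0, 0, 0, 0], [-0.222, -0.054, 0, 0, 0, 0, 0], [0, 0, 0, 0, 0, 0, 0], [0, 0, -0.214, 0, 0, 0, 0], [0, 0, -0.214, 0, 0, 0, 0], [0.076, 0, 0, 0, 0, 0, 0], [0.076, 0, 0, 0, 0, 0, 0], [0.076, 0, 0, 0, 0, 0, 0], [0.076, 0, 0, 0, 0, 0, 0], [0.1, 0, -0.008, 0, 0, 0, 0], [0.068, 0, -0.034, 0, 0, 0, 0], [0.048, 0, -0.048, 0, 0, 0, 0], [0.024, 0, -0.04, 0, 0, 0, 0], [0, 0, -0.024, 0, 0, 0, 0], [0, 0, 0, 0, 0, 0, 0], [0, 0, 0, 0, 0, 0, 0]]

```text
clock: 16.35
ee_pos: [0.5217, -0.0311, 0.0915]
tcp_rot: [0.705, 0.71, 0.001, 0.001]
wrist_force: [0.0, 1.0, 6.0]
gripper_width: 0.0
finger_force: 2.7
```

```bash
python3 - <<'E'
from h import *
o=[]
for n,(u,v) in dict(side=(260,110),top=(210,70)).items():
    im=grab_frame(n)[:,:,::-1].copy(); o.append(cv2.resize(im[v:v+150,u:u+150],(400,400),interpolation=cv2.INTER_CUBIC))
cv2.imwrite("pics/a5.png",np.hstack(o))
E
```

```text
(no output)
```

View pics/a5.png

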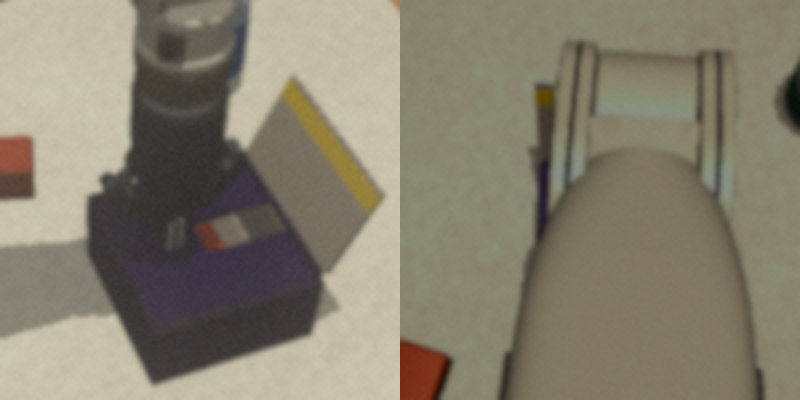

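Both end flaps and the plain flap are flat. Going over and beyond the wide flap.

step_arm:
  motion:
    - [[0, 0, 0.17, 0, 0, 0, 0], [0, 0, 0.17, 0, 0, 0, 0], [0, 0, 0.17, 0, 0, 0, 0], [0, 0, 0, 0, 0, 0, 0], [0.15, 0, 0, 0, 0, 0, 0], [0.15, 0, 0, 0, 0, 0, 0], [0.15, 0, 0, 0, 0, 0, 0], [0.15, 0, 0, 0, 0, 0, 0], [0.156, 0, 0, 0, 0, 0, 0], [0, 0, 0, 0, 0, 0, 0], [0, 0, 0, 0, 0, 0, 0], [0, 0, 0, 0, 0, 0, 0]]

```text
clock: 17.95
ee_pos: [0.7093, -0.0314, 0.2186]
tcp_rot: [0.705, 0.71, -0.0, -0.0]
wrist_force: [-0.2, -0.1, 0.6]
gripper_width: 0.0001
finger_force: 0.0
```

step_arm:
  motion:
    - [[0, 0, -0.14, 0, 0, 0, 0], [0, 0, -0.14, 0, 0, 0, 0], [0, 0, 0, 0, 0, 0, 0], [-0.064, 0, 0, 0, 0, 0, 0], [-0.064, 0, 0, 0, 0, 0, 0], [-0.064, 0, 0, 0, 0, 0, 0], [-0.064, 0, 0, 0, 0, 0, 0], [-0.12, 0, -0.02, 0, 0, 0, 0], [-0.08, 0, -0.04, 0, 0, 0, 0], [-0.06, 0, -0.06, 0, 0, 0, 0], [-0.036, 0, -0.052, 0, 0, 0, 0], [-0.008, 0, -0.04, 0, 0, 0, 0], [0, 0, 0, 0, 0, 0, 0], [0, 0, 0, 0, 0, 0, 0], [0, 0, 0, 0, 0, 0, 0]]

```text
clock: 19.82
ee_pos: [0.5712, -0.0314, 0.096]
tcp_rot: [0.705, 0.71, 0.001, 0.001]
wrist_force: [-1.2, -0.5, 4.4]
gripper_width: 0.0002
finger_force: 2.1
```

Pressing at the expected height. Retreating up and back to look.

step_arm:
  motion:
    - [[0, 0, 0.1, 0, 0, 0, 0], [0, 0, 0.2, 0, 0, 0, 0], [0, 0, 0.2, 0, 0, 0, 0], [0, 0, 0.2, 0, 0, 0, 0], [-0.2, 0, 0, 0, 0, 0, 0], [-0.2, 0, 0, 0, 0, 0, 0], [-0.2, 0, 0, 0, 0, 0, 0], [-0.2, 0, 0, 0, 0, 0, 0], [0, 0, 0, 0, 0, 0, 0], [0, 0, 0, 0, 0, 0, 0]]

```text
clock: 21.08
ee_pos: [0.3712, -0.0314, 0.2706]
tcp_rot: [0.705, 0.71, 0.001, 0.001]
wrist_force: [0.8, -0.1, 0.3]
gripper_width: -0.0001
finger_force: 0.0
```

```bash
python3 - <<'E'
from h import *
o=[]
for n,(u,v) in dict(side=(260,60),top=(160,60)).items():
    im=grab_frame(n)[:,:,::-1].copy(); o.append(cv2.resize(im[v:v+240,u:u+240],(400,400),interpolation=cv2.INTER_CUBIC))
    for t,h in(("bottle_mid",.1),("tin_mid",.05),("tumbler_mid",.05)):
        print(n,t,[unproj(n,x["at"],h)[0,:2].round(3) for x in cut_out(n,t)])
cv2.imwrite("pics/a6.png",np.hstack(o)); print(monitor.get_state()["wrist_force"])
E
```

```text
side bottle_mid [array([0.672, 0.214])]
side tin_mid [array([ 0.722, -0.229])]
side tumbler_mid [array([ 0.451, -0.25 ])]
top bottle_mid [array([0.686, 0.23 ])]
top tin_mid [array([ 0.719, -0.232]), array([ 0.587, -0.039])]
top tumbler_mid [array([ 0.443, -0.269])]
[-0.59819724 -0.72044052 -0.50420085]
```

View pics/a6.png

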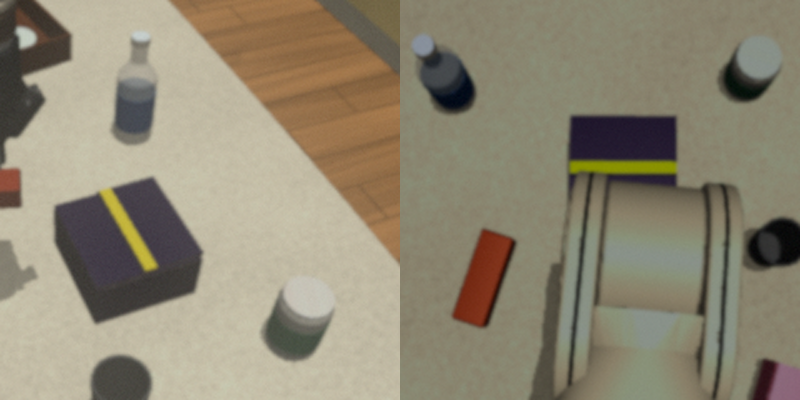

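The carton is shut flat with the wide strip flap on top. The bottle, tin and tumbler haven't moved, and the arm is clear.

```bash
python3 -c "
from plant import manip
print(manip.hand_in())"
```

```text
the job is handed in; nothing more can be done
None
```

I laid the small red bar flat beside the green one, shut all four flaps in the required order, and handed the job in at about 21 s of the 72 s allowed; the bottle, tin and tumbler were not touched, and the hand-in returned no verdict.

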